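# Load the keyed bench mill

## Robot

A 7-joint arm with a two-finger parallel gripper is mounted at the origin on the work surface. World frame = base frame: x ahead of the robot, y to its left, z up, the work surface at z = 0. Lengths are in mm, angles in rad, forces in N, time in s.
With the tool pointing down it reaches from about 400 to 925 mm from the base axis. Payload 4.1 kg.
Tool frame: the origin (TCP) lies on the front face of the gripper's body, between the roots of the fingers; the fingertips stand 73 mm ahead of it and the grasp point (between the pads) lies 54 mm ahead of it (arm.grip_depth is the distance from the TCP to the grasp point, in mm); z points along the fingers, y is the line along which they close (so a half turn about z gives the same grasp; the last joint's range is limited). The gripper opens to 85 mm and grips with 20 to 120 N. Pads are 22 mm wide; open, the fingers measure 114 mm over their backs; the gripper's body (76 mm by 85 mm) begins 54 mm behind the grasp point. The pads swing forward as they close: fully open they stand 13 mm farther back than shut.
Start: joints at [-1.392, 0.398, 0.045, 1.537, -0.019, 1.207, -0.051], TCP at [178.231, 625.113, 303.947] pointing down, gripper open.
Joint ranges: [-2.82, 2.82], [-0.49, 2.23], [-1.37, 1.46], [0, 2.46], [-1.36, 4.5], [0.23, 2], [-2.94, 2.94]. Speed limits (rad/s): [2.57, 2.57, 3.14, 3.14, 3.14, 3.14, 3.14].

## Interface

Orientations are given as a unit quaternion [x, y, z, w].
In Python, from plant import arm, effector, inverse_kinematics, vision, close_job, spot_in, landmark_of, telemetry gives the robot as it stands. Calls block until the motion is done:
- arm.move_to(position, orientation): joint-space move of the TCP to a pose.
- arm.movel(position, orientation=None, speed=150, threshold=None): straight line of the TCP; orientation=None keeps the orientation; speed is the mean speed in mm/s. With threshold (N) it stops when the force on the tool has changed by that much, and returns True; else False.
- arm.move_j(angles): joint-space move.
- effector.set_gripper(opening): finger opening in mm; the grip force is fixed at half the most; returns when the fingers have stopped.
- arm.sleep(seconds).
- inverse_kinematics(position, orientation): joint angles nearest the present ones, or None.
- vision.grab_frame(name): name is "side" or "top" or "wrist"; returns the picture (384x512x3 uint8, blue, green, red); there is no depth.
- vision.camera_params(name): a dict with "intrinsics" (3x3 intrinsics, pixels), "k1" (the pictures are not rectified: a ray, as slopes to the right and down, at radius r is drawn at 1 + k1 r^2 times it, then the intrinsics apply), "R" (3x3) and "t" (3): a world point X has camera coordinates R X + t. Camera axes: x right, y down, z forward; pixel columns grow to the right and rows downward; lengths in mm; the calibration is good to about 2 mm. A picture is of the moment at which its call begins: read the wrist's pose just before it. camera_params takes no time and is no camera call; for the wrist camera it gives the pose at the moment of the call.
A pose or a line that the arm cannot do raises arm.PlanningError and nothing moves.
- close_job(): hands the job in; it is judged then, once.
Trained networks look in the newest picture that a camera, given by its name, has taken for a name from the list of things; names that differ only in an ending like _2 or _b are one class to them, and where a whole thing is asked for, a point or a joint stands for the part that bears it (a point fixed in the world has none). Each returns a list of dicts, best first, with "conf" (0 to 1); they miss things now and then, are a little off and sometimes report something else, mostly with a low value. They report only what shows in the picture. A call takes as long as a camera call. They do not tell look-alikes from the thing itself.
- spot_in(name, camera): "location" ([column, row] in pixels, amid what is visible of it).
- landmark_of(name, camera): "location" ([column, row] in pixels: a listed point, or the origin of a listed thing).
Readings, each from a call of its own:
- telemetry.current_time_s(): time.
- telemetry.current_joints(): joint angles.
- telemetry.current_joint_vel(): joint speeds.
- telemetry.current_effort(): joint torques, N m.
- telemetry.current_eef_pos(): TCP position.
- telemetry.current_ee_rot(): TCP orientation.
- telemetry.current_ft_force(): force on the tool from outside, world axes, zero at the start.
- telemetry.current_moment(): the same for the moment, N m.
- telemetry.current_width(): finger opening in mm.
- telemetry.current_grip_force(): force on a finger pad.
Only numpy, scipy, OpenCV 4.12 (cv2) and the standard library are available. Lean on these libraries where they do the work, as an engineer would, in place of code of your own. Each camera call takes 0.05 s, during which the arm holds its last target. There are 200 camera calls.

## Task

Switch the mill off by pulling its toggle lever over towards the robot. Then move every mill jar from the parking rack onto the mill, one per hub, turning each until its square stub drops between the keys and the jar sits fully home, and stand one sample pot upright on the bench straight in front of each loaded hub with a gap of about 30 mm to the front of the mill. When all that is done push the lever back over to on, and leave the beaker, the amber bottle, the glass stock jar and the timer where they are.

Things in the scene. Friction and masses are not known exactly. Their poses are not given: they have to be found in the camera images.
- drive: The mill: fixed white housing 130 mm deep (x), 360 wide (y), 45 high, with three round hubs 72 mm across in a row at y = -105, 0, +105 mm, their tops 83 mm above the bench. Behind them a grey motor box, x +90 to +190 mm, 130 high. Origin: centre of the underside. The front face, towards the robot, is x = -65 mm; y points left seen from the robot. A pot 30 mm before the front has its centre at x = -123 mm.
- station_right (a point): Centre of the right hub's bore (drive y = -105 mm) at the hub's top face; axes of the mill. Bore 36 mm wide with a 45-degree lead-in widening to 44 mm over the top 4 mm. From 8 mm below the top face down to the bottom at 38 mm, two straight parallel steel keys stand in it 28.4 mm apart. The hubs do not turn; each has its keys at its own angle, unknown here but visible from above.
- station_mid (a point): The same for the middle hub (drive y = 0), its keys at another angle.
- station_left (a point): The same for the left hub (drive y = +105 mm), its keys at another angle.
- rack: Fixed grey parking rack, 300 x 90 x 40 mm, origin at the centre of its underside; three plain round through holes of 45 mm diameter at x = -100, 0 and +100 mm, in which the mill jars stand turned at any angle.
- jar_a: Mill jar, 0.35 to 0.65 kg: steel cylinder 64 mm across, with its 66 mm lid 70 mm high; on the lid a black grip bar 48 mm long (jar x), 16 thick (jar y), 34 high, its top 104 mm above the origin. Origin: centre of the flat underside, z up. Below it hangs a square stub 24 mm across flats, 34 over corners, 26 long, flats parallel and square to the bar. Parked: underside 40 mm above the bench.
- jar_b: Mill jar like jar_a. Two or three jars are present; an absent one is None. Any jar may go on any hub. Unmatched, the stub's foot rests on the keys with the jar's underside 18 mm above the hub's top face; pressed lightly (5 N) and turned, it drops those 18 mm once flats and keys are parallel within about 6 degrees, which comes every quarter turn. Home: underside on the hub's top face.
- jar_c: Mill jar, the same as jar_a and jar_b.
- pot_a: Closed white sample pot with grey lid, a plain cylinder 56 mm in diameter and 60 mm high, 0.15 kg, weighted at the bottom. Origin: centre of its underside, z up. All three are alike and any may go before any hub; one left over when only two jars are present may stay anywhere.
- pot_b: Sample pot, the same as pot_a.
- pot_c: Sample pot, the same as pot_a.
- front_right (a point): Point on the bench where the centre of a pot belongs before the right hub: straight before it, 123 mm to the front of its axis (58 mm before the mill's front face). Nothing marks it.
- front_mid (a point): Point on the bench where the centre of a pot belongs before the mid hub: straight before it, 123 mm to the front of its axis (58 mm before the mill's front face). Nothing marks it.
- front_left (a point): Point on the bench where the centre of a pot belongs before the left hub: straight before it, 123 mm to the front of its axis (58 mm before the mill's front face). Nothing marks it.
- switch (a joint): The mill's toggle lever, rad: 0 leans towards the robot (off), 1.0 leans away from it (on), stops at both ends. It stays where it is left; about 1 N at the knob moves it. Off means below 0.15, on means above 0.85.
- switch_tip (a point): Centre of the lever's round black knob, 26 mm in diameter, on a 10 mm rod; it swings on 80 mm radius about a level axis 22 mm above the bench, knob 92 mm above the bench at either end and 102 at the middle. At joint value 1.0 the knob leans along its base's +x (roughly away from the robot; the base is turned by at most 0.25 rad), 77 mm from where it is at 0.
- switch_base: The lever's fixed grey base box, 70 mm (x) by 50 by 25 mm high, with a 26 mm thick hinge boss on top to 35 mm; origin at the centre of its underside; the lever swings in its x-z plane about the point 22 mm above the origin.
- beaker: Loose glass beaker 60 mm wide, 85 high, a bystander; origin at the centre of its underside. Leave it where it is (more than 40 mm away counts as disturbed).
- reagent: Loose amber glass bottle 66 mm wide, 150 high, a bystander; origin at the centre of its underside. Leave it where it is (more than 40 mm away counts as disturbed).
- stock: Loose glass jar with white lid 68 mm wide, 100 high, a bystander; origin at the centre of its underside. Leave it where it is (more than 40 mm away counts as disturbed).
- timer: Loose flat white timer 60 x 75 x 30 mm, a bystander; origin at the centre of its underside. Leave it where it is (more than 40 mm away counts as disturbed).
Not all that is in view belongs to the job. What is shaped like the jar_b but yellow is not meant.

How it is judged:
By the outcome, as a careful person would: the job done as asked, in the order asked, and still so for the second after the job is handed in, with the robot touching nothing.
Of jar_a, jar_b, jar_c only 2 to 3 are there at a start; the rules pass over those that are not, and their reading is None.
At some moment in a run one of pot_a, pot_b, pot_c may be knocked a few centimetres aside while the robot is not near it.
It also fails if it takes over 208 s, if anything falls off the work surface, if the arm or the gripper's body presses on something with over 40 N, if the wrist force passes 120 N, or if a joint passes its speed limit or range.

## Working session

There is one attempt and no reset: what is moved stays moved. The work goes in short steps, each a Python script; the robot and the scene stay as the last script left them, time stands still between calls to the robot, and variables do not carry over. Pictures are saved under pics/ and viewed, at most 14 in all, crops included, and the job is handed in when it is done.

```bash
ls; mkdir -p pics; cat > h.py <<'E'
import numpy as np, cv2
from plant import *
from scipy.spatial.transform import Rotation as Rn
def ray(cam,px,P=None):
    P=P or vision.camera_params(cam); K=np.array(P["intrinsics"]); k1=P["k1"]
    d=np.array([(px[0]-K[0,2])/K[0,0],(px[1]-K[1,2])/K[1,1]]); u=d.copy()
    for _ in range(30): u=d/(1+k1*(u@u))
    R=np.array(P["R"]);t=np.array(P["t"])
    return -R.T@t, R.T@np.array([u[0],u[1],1])
def onz(cam,px,z,P=None):
    o,d=ray(cam,px,P); return o+d*(z-o[2])/d[2]
def proj(cam,X,P=None):
    P=P or vision.camera_params(cam);c=np.array(P["R"])@np.array(X)+np.array(P["t"]);u=c[:2]/c[2]
    u=u*(1+P["k1"]*(u@u));K=np.array(P["intrinsics"]);return K[:2,:2]@u+K[:2,2]
def down(yaw): # tool x axis at yaw; y (closing) at yaw-90
    return (Rn.from_euler('z',yaw)*Rn.from_euler('x',np.pi)).as_quat()
E
python3 - <<'E'
from h import *
for c in("top","side","wrist"):
    f=vision.grab_frame(c); cv2.imwrite(f"pics/{c}0.png",f)
    P=vision.camera_params(c);print(c,-np.array(P["R"]).T@P["t"],P["k1"],np.array(P["intrinsics"])[0])
for n,z in [("drive",0),("station_right",83),("station_mid",83),("station_left",83),("rack",0),("jar_a",40),("pot_a",0),("switch_tip",92),("switch_base",0),("beaker",0),("reagent",0),("stock",0),("timer",0)]:
    for c in("top","side"):
        for r in landmark_of(n,c):
            if r["conf"]>.25: print(n,c,round(r["conf"],2),np.round(r["location"]),np.round(onz(c,r["location"],z)))
print(telemetry.current_ee_rot(),telemetry.current_time_s())
im=np.hstack([cv2.imread("pics/top0.png")]);cv2.imwrite("pics/top0b.png",cv2.resize(im,(800,600),interpolation=cv2.INTER_CUBIC))
E
```

```text
pics
top [ 277.43098049   69.36969315 1290.71911782] -0.06715663651442716 [407.40995917   0.         253.92835423]
side [  407.39835331 -1029.96690818   840.28554594] -0.11975212117572806 [437.02341079   0.         248.53148969]
wrist [ 97.80324767 647.9188081  372.70755883] -0.051647735723720216 [341.77964491   0.         257.75043853]
drive top 0.78 [255. 145.] [670.  91.   0.]
drive side 0.93 [291. 212.] [650.  73.   0.]
drive side 0.52 [252. 292.] [ 486. -250.    0.]
drive side 0.42 [270. 150.] [647. 496.   0.]
drive side 0.32 [288. 289.] [ 580. -255.    0.]
station_right top 0.8 [290. 137.] [671. -20.  83.]
station_right top 0.41 [256. 143.] [652.  85.  83.]
station_right side 0.79 [301. 210.] [655. -29.  83.]
station_right side 0.32 [181. 166.] [303. 276.  83.]
station_mid top 0.66 [262. 140.] [662.  69.  83.]
station_mid side 0.73 [298. 190.] [667.  72.  83.]
station_mid side 0.68 [252. 142.] [563. 415.  83.]
station_left top 0.91 [221. 138.] [669. 193.  83.]
station_left side 0.76 [288. 168.] [660. 207.  83.]
rack top 0.64 [221. 138.] [699. 204.   0.]
rack top 0.63 [371. 201.
[... 830 characters left out ...]
41.] [552. 403.  92.]
switch_base top 0.56 [158. 194.] [512. 408.   0.]
switch_base side 0.5 [243. 164.] [526. 398.   0.]
beaker top 0.75 [330. 218.] [ 426. -145.    0.]
beaker side 0.95 [229. 266.] [ 433. -150.    0.]
reagent top 0.64 [360. 140.] [ 685. -254.    0.]
reagent top 0.57 [197. 220.] [425. 279.   0.]
reagent side 0.76 [330. 284.] [ 692. -250.    0.]
stock top 0.79 [137. 160.] [626. 481.   0.]
stock side 0.59 [270. 150.] [643. 489.   0.]
timer top 0.81 [157. 261.] [297. 404.   0.]
timer top 0.75 [290. 140.] [687. -26.   0.]
timer side 0.52 [179. 169.] [284. 396.   0.]
timer side 0.28 [206. 289.] [ 367. -225.    0.]
[1.38401428e-01 9.90376210e-01 8.81136946e-05 2.70615971e-06] 1.45
```

View pics/top0b.png

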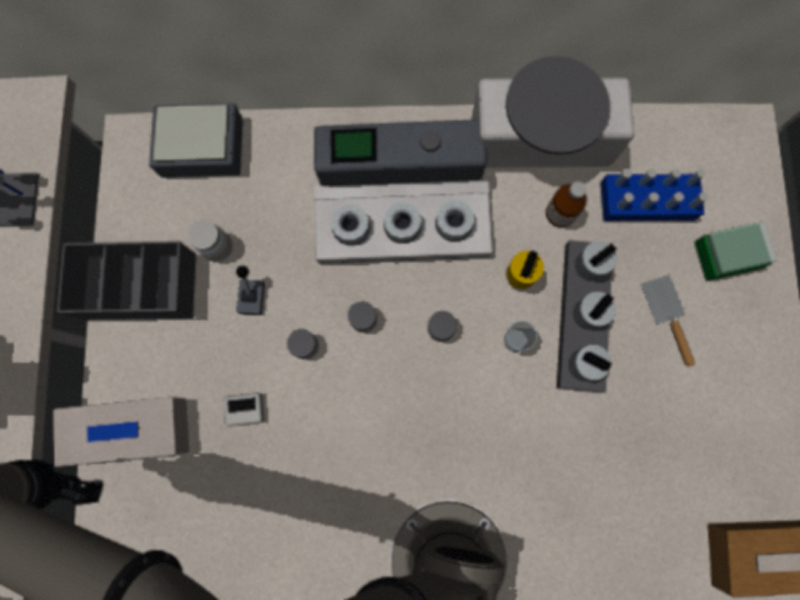

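View pics/side0.png

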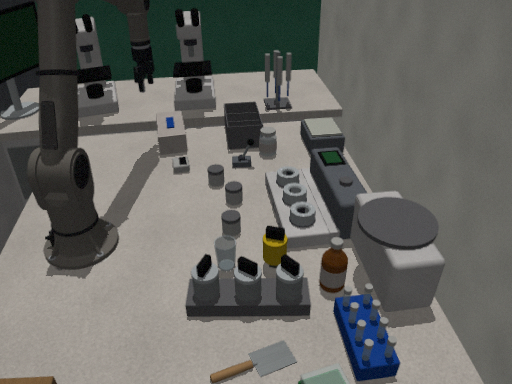

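```bash
python3 - <<'E'
from h import *
P=vision.camera_params("wrist");print("axis",np.array(P["R"])[2], np.array(P["R"])[0])
arm.move_to([440,405,330],down(0))
f=vision.grab_frame("wrist");P=vision.camera_params("wrist")
for n,z in [("switch_tip",92),("switch_base",0),("stock",0),("pot_a",0)]:
    for r in landmark_of(n,"wrist")[:3]: print(n,round(r["conf"],2),np.round(r["location"]),np.round(onz("wrist",r["location"],z)))
cv2.imwrite("pics/w1.png",f)
t0=telemetry.current_time_s();arm.move_to([590,86,400],down(0));print("t",telemetry.current_time_s()-t0)
f=vision.grab_frame("wrist");cv2.imwrite("pics/w2.png",f);
import pickle;pickle.dump(vision.camera_params("wrist"),open("P2.pkl","wb"))
for n,z in [("drive",0),("station_right",83),("station_mid",83),("station_left",83)]:
    for r in landmark_of(n,"wrist")[:3]: print(n,round(r["conf"],2),np.round(r["location"]),np.round(onz("wrist",r["location"],z)))
f2=cv2.imread("pics/w1.png");cv2.imwrite("pics/w12.png",cv2.resize(np.vstack([f2,f]),(400*2*512//683,600)) if 0 else np.hstack([cv2.resize(f2,(400,300)),cv2.resize(f,(400,300))]))
E
```

```text
axis [ 0.31308687 -0.09143278 -0.945313  ] [ 0.27432383  0.96163496 -0.00215565]
switch_tip 0.67 [272.  38.] [556. 394.  92.]
switch_base 0.61 [269.  79.] [523. 392.   0.]
pot_a 0.69 [360. 165.] [425. 281.   0.]
pot_a 0.37 [258. 261.] [294. 404.   0.]
t 1.3500000000000005
drive 0.8 [266.  86.] [663.  77.   0.]
station_right 0.59 [361.  88.] [665. -25.  83.]
station_mid 0.88 [263.  93.] [659.  81.  83.]
station_mid 0.17 [408. 249.] [ 469. -106.   83.]
station_left 0.87 [171.  93.] [658. 181.  83.]
station_left 0.61 [266.  86.] [666.  78.  83.]
```

View pics/w1.png

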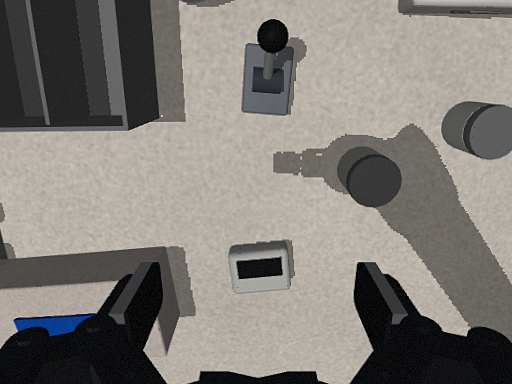

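View pics/w2.png

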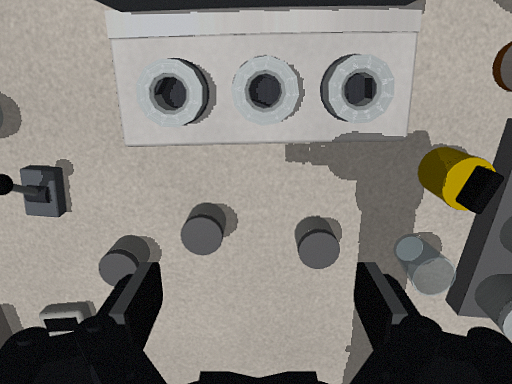

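```bash
python3 - <<'E'
from h import *
import pickle
arm.move_to([440,405,330],down(0));P=vision.camera_params("wrist")
c=[onz("wrist",p,25,P) for p in [(247,44),(293,50),(286,115),(243,112)]]
print(np.round(c,1), np.mean(c,0))
k=onz("wrist",(272,37),92,P);print(k)
f=np.mean(c[:2],0)-np.mean(c[2:],0);s=np.mean([c[0],c[3]],0)-np.mean([c[1],c[2]],0)
y=[np.arctan2(f[1],f[0]),np.arctan2(-s[0],s[1])];print(y)
yaw=y[1]*.6+y[0]*.4;d=np.array([np.cos(yaw),np.sin(yaw),0]);q=down(yaw)
# knob at off by -77
effector.set_gripper(0)
def at(s,z): return list((k+d*s)[:2])+[z]
arm.move_to(at(45,260),q)
print(arm.movel(at(45,156),q,speed=120,threshold=6))
print(arm.movel(at(-52,156),q,speed=100,threshold=12),telemetry.current_eef_pos(),telemetry.current_ft_force())
arm.movel(at(-40,156),q,speed=100)
arm.movel(at(-40,260),q,speed=200)
arm.move_to([440,405,330],down(0))
cv2.imwrite("pics/w3.png",vision.grab_frame("wrist")[:200]);
for r in landmark_of("switch_tip","wrist")[:2]:print(r,onz("wrist",r["location"],92))
print(telemetry.current_time_s());pickle.dump((k,yaw),open("lev.pkl","wb"))
E
```

```text
[[559.5 413.   25. ]
 [553.7 366.   25. ]
 [488.2 371.8  25. ]
 [491.5 418.1  25. ]] [523.21924952 392.22268395  25.        ]
[558.87853147 390.35738103  92.        ]
[np.float64(-0.08172724729055436), np.float64(-0.09751550861642945)]
False
False [507.28383529 395.05816704 156.08065467] [ 0.71214128  0.02841536 -0.66828998]
{'location': [263.5, 126.8], 'conf': 0.85} [482.82268588 397.71801867  92.        ]
11.6833
```

View pics/w3.png

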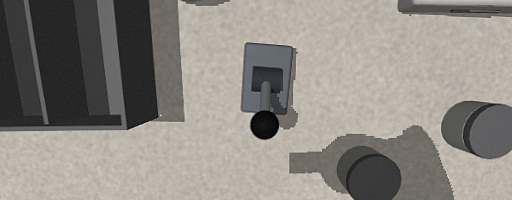

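```bash
python3 - <<'E'
from h import *
import pickle
S={};tiles=[]
effector.set_gripper(85)
for nm,p,z in [("station_left",(660,184),300),("station_mid",(663,78),300),("station_right",(667,-24),300),("j1",(573,-291),340),("j2",(471,-281),340),("j3",(370,-269),340)]:
    arm.move_to([*p,z],down(0)); P=vision.camera_params("wrist"); f=vision.grab_frame("wrist")
    S[nm]=P; cv2.imwrite(f"pics/{nm}.png",f)
    n=nm if nm[0]=="s" else "jar_a"
    for r in landmark_of(n,"wrist")[:3]: print(nm,round(r["conf"],2),np.round(r["location"]),np.round(onz("wrist",r["location"],83 if nm[0]=="s" else 40)))
    u,v=proj("wrist",[*p,83 if nm[0]=="s" else 144],P); x0=int(min(max(u-100,0),312));y0=int(min(max(v-100,0),184)); 
    print(nm,"crop",x0,y0)
    t=cv2.resize(f[y0:y0+200,x0:x0+200],(266,266),interpolation=cv2.INTER_CUBIC);tiles.append(t)
cv2.imwrite("pics/mont.png",np.vstack([np.hstack(tiles[:3]),np.hstack(tiles[3:])]))
pickle.dump(S,open("S.pkl","wb"));print(telemetry.current_time_s())
E
```

```text
station_left 0.94 [259. 182.] [656. 185.  83.]
station_left crop 160 78
station_mid 0.7 [251. 182.] [661.  86.  83.]
station_mid crop 156 79
station_right 0.56 [257. 186.] [662. -21.  83.]
station_right crop 157 79
j1 0.97 [257. 243.] [ 471. -288.   40.]
j1 0.9 [266. 160.] [ 572. -298.   40.]
j1 0.88 [150. 169.] [ 562. -168.   40.]
j1 crop 160 88
j2 0.89 [277.  62.] [ 573. -300.   40.]
j2 0.73 [148.  77.] [ 559. -167.   40.]
j2 0.65 [250. 240.] [ 372. -271.   40.]
j2 crop 158 87
j3 0.72 [262. 157.] [ 374. -275.   40.]
j3 0.63 [274.  61.] [ 473. -287.   40.]
j3 crop 157 88
17.3333
```

View pics/mont.png

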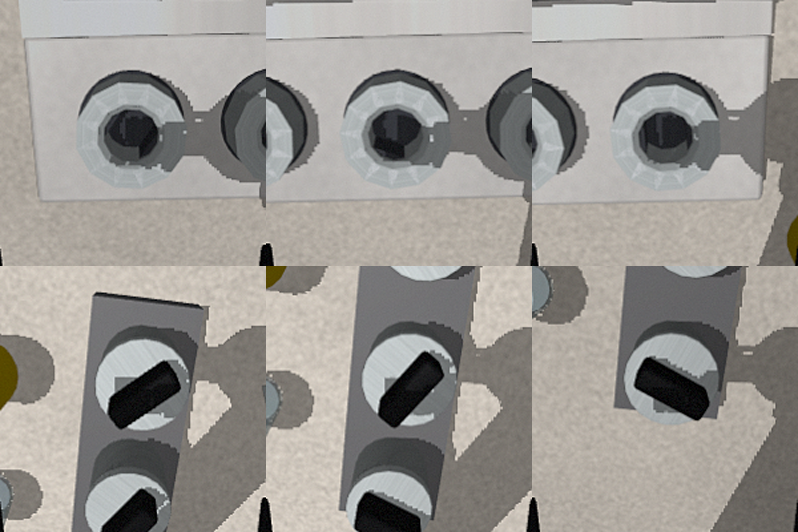

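```bash
python3 - <<'E'
from h import *
import pickle
S=pickle.load(open("S.pkl","rb"));T=[]
for nm in S:
    f=cv2.imread(f"pics/{nm}.png");P=S[nm];g=cv2.cvtColor(f,cv2.COLOR_BGR2GRAY)
    hub=nm[0]=="s"; z=83 if hub else 110; r=36 if hub else 33
    c0=(258,181) if hub else (262,180)
    # rectify: metric patch on plane z, 4px/mm, 100 mm, axes: right=-y, up=+x
    X0=onz("wrist",c0,z,P)
    def rect(z,n=400,s=4.):
        uv=np.zeros((n,n,2),np.float32)
        for i in range(n):
            for j in range(n): uv[i,j]=proj("wrist",[X0[0]-(i-n/2)/s,X0[1]-(j-n/2)/s,z],P)
        return cv2.remap(f,uv[...,0],uv[...,1],cv2.INTER_CUBIC)
    m=rect(z);gm=cv2.GaussianBlur(cv2.cvtColor(m,cv2.COLOR_BGR2GRAY),(5,5),0)
    C=cv2.HoughCircles(gm,cv2.HOUGH_GRADIENT,1.5,100,param1=80,param2=20,minRadius=int(4*r-8),maxRadius=int(4*r+8))
    print(nm,z,"circ",[(round(X0[0]-(c[1]-200)/4,1),round(X0[1]-(c[0]-200)/4,1),round(c[2]/4,1)) for c in (C[0][:2] if C is not None else [])])
    if hub:
        b=rect(75-0,n=400,s=8.)  # key top plane
        b=np.clip((b.astype(float)/255)**.45*255*1.2,0,255).astype(np.uint8);T.append(cv2.resize(b,(266,266)))
    else:
        m=rect(144);gm=cv2.cvtColor(m,cv2.COLOR_BGR2GRAY)
        d=cv2.morphologyEx((gm<45).astype(np.uint8),cv2.MORPH_OPEN,np.ones((9,9)))
        n,l,st,ce=cv2.connectedComponentsWithStats(d);k=min(range(1,n),key=lambda i:np.hypot(*(ce[i]-200)) if st[i][4]>1500 else 1e9)
        pts=np.argwhere(l==k)[:,::-1].astype(np.int32);rc=cv2.minAreaRect(pts);bx=cv2.boxPoints(rc)
        e=max([bx[1]-bx[0],bx[2]-bx[1]],key=np.linalg.norm); ang=np.arctan2(-e[0],-e[1])  # world: dx=-di, dy=-dj
        print(nm,"bar ctr",round(X0[0]-(rc[0][1]-200)/4,1),round(X0[1]-(rc[0][0]-200)/4,1),"size",np.array(rc[1])/4,"ang",ang%np.pi)
        cv2.polylines(m,[bx.astype(np.int32)],True,(0,0,255),2);T.append(cv2.resize(m,(266,266)))
cv2.imwrite("pics/mont2.png",np.vstack([np.hstack(T[:3]),np.hstack(T[3:])]))
E
```

```text
station_left 83 circ [(np.float64(667.7), np.float64(185.7), np.float32(34.5))]
station_mid 83 circ [(np.float64(670.7), np.float64(80.4), np.float32(34.2))]
station_right 83 circ [(np.float64(673.2), np.float64(-24.1), np.float32(34.5))]
j1 110 circ [(np.float64(572.3), np.float64(-297.2), np.float32(32.3))]
j1 bar ctr 576.2 -295.8 size [21.77053452 48.78744507] ang 2.1833339
j2 110 circ [(np.float64(474.0), np.float64(-286.8), np.float32(31.9))]
j2 bar ctr 477.1 -286.3 size [20.01851273 49.89254379] ang 2.4236596
j3 110 circ [(np.float64(373.2), np.float64(-272.4), np.float32(31.9))]
j3 bar ctr 376.2 -273.2 size [48.56173325 21.16328812] ang 1.0552473
```

View pics/mont2.png

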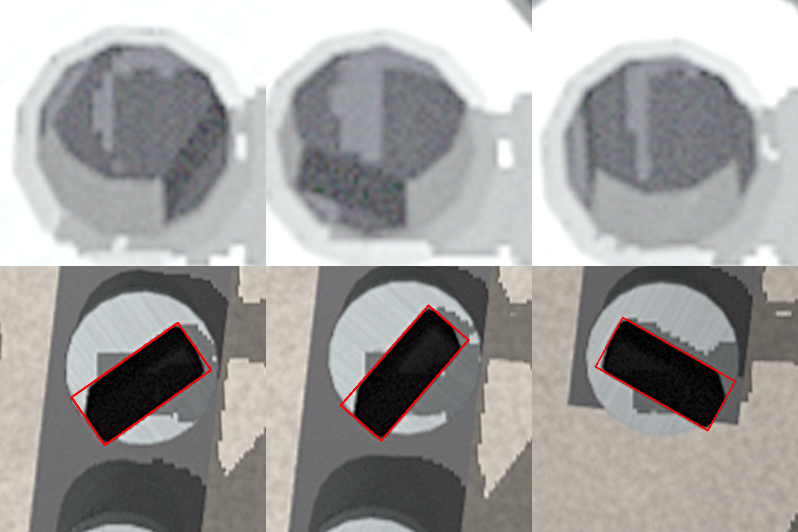

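```bash
python3 - <<'E'
from h import *
import pickle
S=pickle.load(open("S.pkl","rb"))
for nm,c,fe in [("station_left",(160+131*.752,78+135*.752),[(160+40*.752,78+201*.752),(160+255*.752,78+200*.752)]),("station_mid",(156+128*.752,79+135*.752),[(156+20*.752,79+200*.752),(156+250*.752,79+199*.752)]),("station_right",(157+133*.752,79+135*.752),[(157+20*.752,79+199*.752),(157+225*.752,79+199*.752)])]:
    P=S[nm];print(nm,onz("wrist",c,83,P)[:2],[np.round(onz("wrist",p,45,P)[:2]) for p in fe])
P2=pickle.load(open("P2.pkl","rb"));print([onz("wrist",p,45,P2)[:2] for p in[(127,146),(407,135)]])
P=vision.camera_params("top");s=.64
print("top hubs",[onz("top",(a*s,b*s),83,P)[:2] for a,b in[(350,222),(403,222),(456,220)]])
# pixel check of front edge by column gradient
for nm in("station_left","station_mid","station_right"):
    g=cv2.GaussianBlur(cv2.cvtColor(cv2.imread(f"pics/{nm}.png"),cv2.COLOR_BGR2GRAY),(9,3),0).astype(float)
    print(nm,[ (c,200+int(np.argmax(-(g[201:260,c]-g[200:259,c])))) for c in (215,235,255,275)])
E
```

```text
station_left [659.35408477 185.35289078] [array([594., 256.]), array([595.,  88.])]
station_mid [661.84136932  81.75624312] [array([598., 168.]), array([598., -13.])]
station_right [666.21497101 -23.91523051] [array([603.,  65.]), array([603., -96.])]
[array([592.58283773, 252.45614055]), array([607.72250142, -99.07538451])]
top hubs [array([656.83130484, 185.29015759]), array([655.02151086,  80.40477369]), array([657.48026589, -24.22591464])]
station_left [(215, 227), (235, 227), (255, 226), (275, 225)]
station_mid [(215, 228), (235, 227), (255, 227), (275, 226)]
station_right [(215, 230), (235, 229), (255, 228), (275, 228)]
```

```bash
cat >> h.py <<'E'
MY=0.035; MID=np.array([662.5,81.0]); ux=np.array([np.cos(MY),np.sin(MY)]); uy=np.array([-np.sin(MY),np.cos(MY)])
HUB={"left":MID+105*uy,"mid":MID,"right":MID-105*uy}
def solve(p,yaws):
    """yaw among candidates with smallest |q7|"""
    best=None
    for y in yaws:
        q=inverse_kinematics(p,down(y))
        if q is not None and (best is None or abs(q[6])<best[0]): best=(abs(q[6]),y,q[6])
    return best[1]
F=lambda:telemetry.current_ft_force()
Z=lambda:telemetry.current_eef_pos()[2]
def pick(xy,ang,under=40,zg=134-40+54):
    ye=solve([*xy,340],[ang+np.pi/2,ang-np.pi/2]); yt=solve([*xy,340],[ang,ang+np.pi,ang-np.pi])
    effector.set_gripper(85); arm.move_to([*xy,under+zg+100],down(ye))
    hit=arm.movel([*xy,under+zg],down(ye),speed=120,threshold=8)
    effector.set_gripper(20); print("ends w",telemetry.current_width(),hit,Z())
    effector.set_gripper(75); arm.movel([*xy,under+zg+45],down(ye),speed=150)
    effector.set_gripper(60); arm.move_to([*xy,under+zg+45],down(yt)); arm.movel([*xy,under+zg],down(yt),speed=100,threshold=8)
    effector.set_gripper(0); w=telemetry.current_width(); print("bar w",w,"z",Z())
    arm.movel([*xy,360],down(yt),speed=200); print("lifted w",telemetry.current_width(),F()); return w
E
python3 - <<'E'
from h import *
for p in HUB.values():
    for y in(0.9,1.7,2.5): print(np.round(p),y,inverse_kinematics([*p,300],down(y))[6])
print(pick((572.3,-297.4),2.183),telemetry.current_time_s())
f=vision.grab_frame("wrist");cv2.imwrite("pics/w5.png",f)
E
```

```text
[659. 186.] 0.9 -0.6645911645238224
[659. 186.] 1.7 0.132537216415576
[659. 186.] 2.5 0.8831694137795637
[662.  81.] 0.9 -0.5497314715439077
[662.  81.] 1.7 0.2468233725002681
[662.  81.] 2.5 0.9799195551120199
[666. -24.] 0.9 -0.2770521889806179
[666. -24.] 1.7 0.3824271258069977
[666. -24.] 2.5 1.1135323895617018
ends w 47.08060616736473 False 188.8615596366418
bar w 14.79616844337448 z 188.75974784685846
lifted w 15.102768615428602 [-0.50215606 -0.19921313 -5.19387375]
14.79616844337448 24.3083
```

View pics/w5.png

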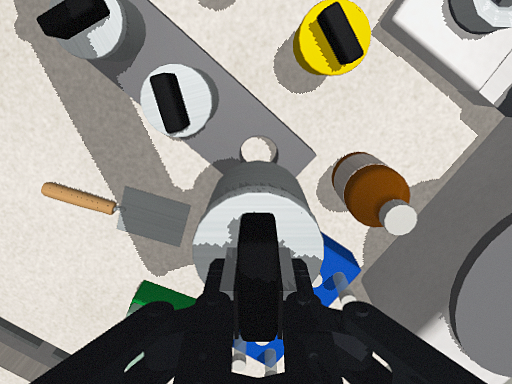

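```bash
cat >> h.py <<'E'
def place(hub,zg=148.8,y0=0.9):
    p=HUB[hub].copy(); home=83+zg
    arm.move_to([*p,360],down(y0)); arm.movel([*p,home+32],down(y0),speed=200); f0=np.array(F())
    hit=arm.movel([*p,home+14],down(y0),speed=40,threshold=6); print("touch",hit,round(Z()-home,1),np.round(np.array(F())-f0,1))
    return p,home,f0
def search(p,home,f0,y0=0.9,step=0.15,n=13):
    for i in range(n):
        y=y0+i*step
        if i: arm.movel([*p,Z()+0.8],down(y),speed=60)
        arm.movel([*p,home-1],down(y),speed=40,threshold=6)
        print(i,round(y,2),round(Z()-home,1),np.round(np.array(F())-f0,1))
        if Z()-home<3: return y
def release(p):
    effector.set_gripper(45); print("rel",telemetry.current_width()); arm.movel([*p,360],speed=200)
E
python3 - <<'E'
from h import *
import pickle
r=place("left");print(telemetry.current_time_s())
if 12<Z()-r[1]<20.5: print(search(*r),telemetry.current_time_s())
E
```

```text
touch True 21.3 [-0.8 -0.7  6.5]
27.1417
```

```bash
cat >> h.py <<'E'
def center(p,home,f0,y0=0.9,goal=18.8):
    p=p.copy(); p0=p.copy()
    offs=[(0,0)]+[(r*np.cos(a),r*np.sin(a)) for r in(1.5,3) for a in np.arange(8)*np.pi/4]
    for i in range(10):
        g=np.array(F())-f0
        d=g[:2]/max(np.linalg.norm(g[:2]),1e-6)*1.2
        arm.movel([*p,Z()+1.5],speed=60); p=p+d
        arm.movel([*p,Z()],speed=60); arm.movel([*p,home+14],speed=40,threshold=6)
        print("c",np.round(p-p0,1),round(Z()-home,1),np.round(np.array(F())-f0,1))
        if Z()-home<goal: break
    return p
E
python3 - <<'E'
from h import *
p=HUB["left"];home=83+148.8
f0=np.array(F())-[-.8,-.7,6.5]
p=center(p,home,f0);print(p,telemetry.current_time_s())
E
```

```text
c [-0.9 -0.8] 13.4 [-0.1  1.   0.1]
[657.92265823 185.14548854] 28.0
```

```bash
python3 - <<'E'
from h import *
p=np.array([657.9,185.1]);home=83+148.8
f0=np.array(F())
print(arm.movel([*p,home-2],down(.9),speed=50,threshold=6),Z()-home,np.array(F())-f0)
if Z()-home<3:
    release(p)
    P=vision.camera_params("wrist");cv2.imwrite("pics/w6.png",vision.grab_frame("wrist"))
    w=pick((474,-286.3),2.424)
print(telemetry.current_time_s())
E
```

```text
True -0.31752851333510534 [ 0.24925864 -1.11787681  6.90557415]
rel 44.86728716101732
ends w 46.97036975455165 False 188.76559326176513
bar w 15.114284103552338 z 188.47046825075918
lifted w 14.485370156135822 [ 0.40223295  0.68253507 -5.34446699]
37.725
```

View pics/w6.png

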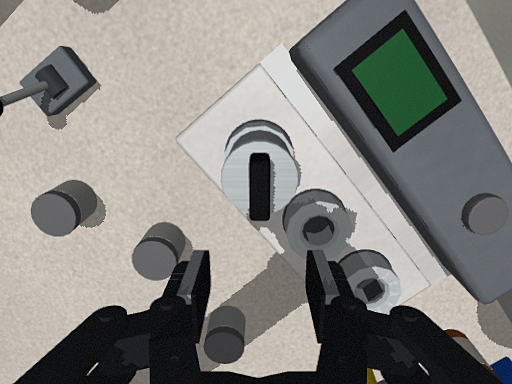

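```bash
sed -i 's/MID=np.array(\[662.5,81.0\])/MID=np.array([661.7,80.3])/' h.py
python3 - <<'E'
from h import *
p,home,f0=place("mid")
if Z()-home>19.5: p=center(p,home,f0)
if Z()-home<20: print(search(p,home,f0))
print(p,telemetry.current_time_s())
E
```

```text
touch True 19.7 [-1.2 -0.1  0.6]
c [-1.2 -0.1] 16.5 [0.1 0.6 8.3]
0 0.9 16.2 [-1.9  1.1 10.1]
1 1.05 -0.4 [ 0.4  0.6 10.1]
1.05
[660.50859461  80.15663616] 41.9167
```

```bash
sed -i 's/MID=np.array(\[661.7,80.3\])/MID=np.array([660.9,80.2])/' h.py
python3 - <<'E'
from h import *
release(np.array([660.5,80.16]))
pick((373.6,-272.8),1.055)
p,home,f0=place("right")
if Z()-home>19.5: p=center(p,home,f0)
if Z()-home<20: print(search(p,home,f0))
print(p,telemetry.current_time_s())
E
```

```text
rel 45.04602208993252
ends w 46.82086339166793 False 188.72803673024458
bar w 14.99554877463978 z 188.1950732762927
lifted w 15.003546639706084 [ 0.06437514  0.74547424 -5.48090177]
touch True 16.8 [0.5 0.3 8.8]
0 0.9 16.8 [-1.2  0.9  9.7]
1 1.05 16.8 [-0.6  0.5  9. ]
2 1.2 16.7 [-1.1 -0.4  9.5]
3 1.35 16.5 [ 0.4 -0.6  8.6]
4 1.5 -0.6 [-0.1  0.3 10. ]
1.5
[664.57424973 -24.73569406] 56.7667
```

```bash
cat >> h.py <<'E'
YP=np.pi+0.033
TG={"left":np.array([534.9,181.1]),"mid":np.array([537.6,76.1]),"right":np.array([541.6,-28.8])}
def look(name="pic",tcp=(420,130,400)):
    arm.move_to(list(tcp),down(YP)); P=vision.camera_params("wrist"); f=vision.grab_frame("wrist"); cv2.imwrite(f"pics/{name}.png",f)
    out=[]
    for r in landmark_of("pot_a","wrist"):
        if r["conf"]<.25: continue
        X=onz("wrist",r["location"],0,P); print("net",round(r["conf"],2),np.round(r["location"]),np.round(X[:2])); 
    return f,P
E
python3 - <<'E'
from h import *
release(np.array([664.6,-24.7])); effector.set_gripper(0)
look("p1");print(telemetry.current_time_s())
E
```

```text
rel 44.77593751304187
net 0.98 [279. 179.] [474. 161.]
net 0.77 [143. 178.] [478. -35.]
net 0.7 [368. 144.] [419. 282.]
59.6917
```

View pics/p1.png

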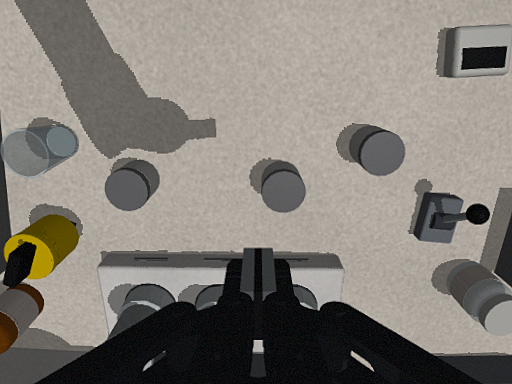

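```bash
cat >> h.py <<'E'
def movepot(xy,hub,px=None):
    effector.set_gripper(85); arm.move_to([*xy,170],down(YP)); hit=arm.movel([*xy,92],down(YP),speed=150,threshold=8)
    effector.set_gripper(30); w=telemetry.current_width(); print("pot w",w,hit,Z())
    if not 50<w<62: return False
    t=TG[hub]; arm.movel([*xy,180],speed=200); arm.move_to([*t,180],down(YP))
    arm.movel([*t,97],down(YP),speed=200); arm.movel([*t,89],down(YP),speed=40,threshold=5); print("set z",Z())
    effector.set_gripper(80); arm.movel([*t,180],speed=200); return True
E
python3 - <<'E'
from h import *
P=vision.camera_params("wrist")
g=cv2.GaussianBlur(cv2.imread("pics/p1.png",0),(3,3),0)
C=cv2.HoughCircles(g,cv2.HOUGH_GRADIENT,1.2,50,param1=60,param2=15,minRadius=18,maxRadius=28)[0]
pos=[]
for c in [(129,187),(284,189),(381,152)]:
    k=min(C,key=lambda q:np.hypot(q[0]-c[0],q[1]-c[1])); X=onz("wrist",c,60,P)[:2];print(k,np.round(X),np.round(onz("wrist",k[:2],60,P)[:2])); pos.append(X)
print(movepot(pos[1],"mid"),telemetry.current_time_s())
E
```

```text
[126.600006 187.8       21.84    ] [473. -34.] [474. -37.]
[282.6     191.40001  20.4    ] [469. 163.] [473. 161.]
[383.40002 155.40001  22.92   ] [418. 279.] [422. 282.]
pot w 54.60344282556857 False 93.35388905445625
set z 92.8601869034059
True 65.325
```

```bash
python3 - <<'E'
from h import *
print(movepot((421,281),"left"),movepot((475,-36),"right"),telemetry.current_time_s())
effector.set_gripper(0);f,P=look("p2",(350,80,400));print(telemetry.current_time_s())
cv2.imwrite("pics/p2b.png",f)
E
```

```text
pot w 55.03195909845718 False 93.4143386745488
set z 92.71256300903609
pot w 55.245858848173725 False 93.28959322105712
set z 93.18439040061334
True True 75.4417
net 0.76 [186. 262.] [543. -28.]
net 0.72 [318. 261.] [534. 179.]
net 0.38 [253. 268.] [550.  77.]
77.4667
```

View pics/p2.png

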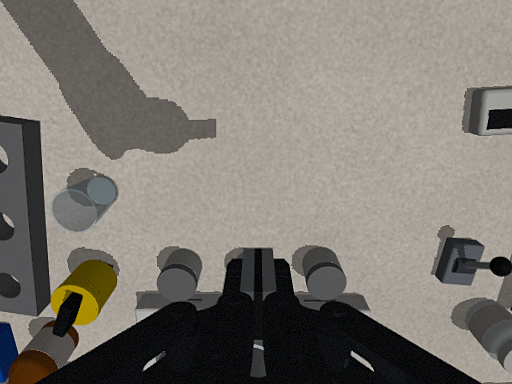

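```bash
python3 - <<'E'
from h import *
import pickle
k,yaw=pickle.load(open("lev.pkl","rb"));d=np.array([np.cos(yaw),np.sin(yaw),0]);q=down(yaw)
at=lambda s,z:list((k+d*s)[:2])+[z]
f,P=look("x",(590,86,400)) if 0 else (None,None)
arm.move_to([590,86,400],down(0));P=vision.camera_params("wrist");cv2.imwrite("pics/p3.png",vision.grab_frame("wrist"))
for r in landmark_of("pot_a","wrist"): 
    if r["conf"]>.25: print(round(r["conf"],2),np.round(r["location"]),np.round(onz("wrist",r["location"],0,P)[:2]))
E
```

```text
0.77 [338. 171.] [549. -29.]
0.7 [192. 176.] [541. 178.]
0.65 [265. 176.] [541.  75.]
0.27 [497. 219.] [ 473. -282.]
```

View pics/p3.png

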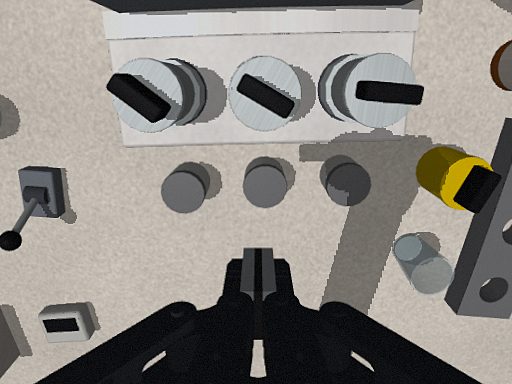

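```bash
python3 - <<'E'
from h import *
P=vision.camera_params("wrist")
g=cv2.GaussianBlur(cv2.imread("pics/p3.png",0),(3,3),0)
C=cv2.HoughCircles(g,cv2.HOUGH_GRADIENT,1.2,50,param1=60,param2=12,minRadius=19,maxRadius=26)[0]
for c in [(184,191),(266,186),(349,184)]:
    k=min(C,key=lambda q:np.hypot(q[0]-c[0],q[1]-c[1])); print(k,np.round(onz("wrist",c,60,P)[:2]),np.round(onz("wrist",k[:2],60,P)[:2]))
print([onz("wrist",p,45,P)[:2] for p in[(127,146),(407,135)]], [onz("wrist",p,110,P)[:2] for p in [(152,95),(265,93),(379,91)]])
E
```

```text
[181.8     191.40001  21.28   ] [539. 178.] [538. 181.]
[263.40002 186.6      21.16   ] [545.  75.] [544.  78.]
[347.40002 183.       22.6    ] [548. -30.] [549. -28.]
[array([593.47281431, 250.04256738]), array([ 607.38193977, -102.06599386])] [array([658.20464972, 192.97137759]), array([659.64762764,  77.84328913]), array([662.26561116, -38.30885672])]
```

```bash
python3 - <<'E'
from h import *
import pickle
k,yaw=pickle.load(open("lev.pkl","rb"));d=np.array([np.cos(yaw),np.sin(yaw),0]);q=down(yaw)
at=lambda s,z:list((k+d*s)[:2])+[z]
arm.move_to(at(-125,270),q);arm.movel(at(-125,156),q,speed=120,threshold=8)
print(arm.movel(at(-19,156),q,speed=90,threshold=12),telemetry.current_eef_pos(),F())
arm.movel(at(-35,156),q,speed=100);arm.movel(at(-35,270),q,speed=200)
arm.move_to([440,405,330],down(0));P=vision.camera_params("wrist")
f=vision.grab_frame("wrist")
for r in landmark_of("switch_tip","wrist")[:2]:print(r,onz("wrist",r["location"],92))
vision.grab_frame("top")
for n in("beaker","reagent","stock","timer"):
    r=landmark_of(n,"top");print(n,[(round(x["conf"],2),np.round(onz("top",x["location"],0)[:2])) for x in r[:2]])
cv2.imwrite("pics/p4.png",f[:260]);print(telemetry.current_time_s())
E
```

```text
True [536.12083137 391.95878965 154.95483493] [-0.57398278  0.68067846  0.21553501]
{'location': [268.8, 32.0], 'conf': 0.85} [560.5243452  394.03587981  92.        ]
beaker [(0.63, array([ 427., -137.]))]
reagent [(0.89, array([ 700., -258.])), (0.66, array([667.,  79.]))]
stock [(0.58, array([636., 476.])), (0.23, array([535., 177.]))]
timer [(0.62, array([298., 407.])), (0.3, array([534., 176.]))]
85.1
```

View pics/p4.png

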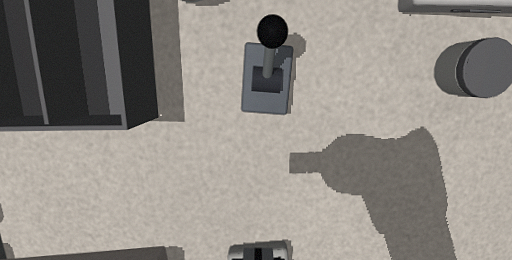

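```bash
python3 - <<'E'
from h import *
arm.move_to([440,300,400],down(0))
vision.grab_frame("top");r=[np.round(onz("top",x["location"],0)[:2]) for x in landmark_of("pot_a","top")[:4]];print(r)
vision.grab_frame("side");r2=[np.round(onz("side",x["location"],0)[:2]) for x in landmark_of("pot_a","side")[:4]];print(r2)
ok=all(min(np.hypot(*(a-t)) for a in r+r2)<20 for t in TG.values());print(ok)
if ok: print(close_job())
E
```

```text
[array([549.,  82.]), array([539., 177.]), array([542., -37.])]
[array([551.,  90.]), array([525., 173.]), array([532., -27.])]
True
the job is handed in; nothing more can be done
None
```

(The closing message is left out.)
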